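# Load the chip carrier into the open bonding press and hold the plate down

### The job

Take the blue chip carrier by its black upright grip and slide it, flat, grip towards you, into the one of the three bench presses whose plate stands high enough to take it, until its front edge is home against the back stop; then let go of it. With closed fingertips press the red boss of that press firmly down until its plate lies flush on the carrier, and finish while still holding it pressed down. Leave the two narrower presses untouched and everything else on the bench where it is.

Things in the scene. Friction and masses are not known exactly. Their poses are not given: they have to be found in the camera images.
- carrier: blue flat chip carrier (the spacer), 105 (x) x 50 (y) x 12 mm thick, 0.1 to 0.16 kg, clear chip in its top near the leading (+x) end. Origin: centre of its underside; x points to the leading end, z up. Black upright grip near the rear, centred at x = -36, y = 0 mm: 24 mm long (x), 12 mm thick (y), from z = 12 to 52 mm; pinch it across y from above.
- carrier_tip (a point): middle of the carrier's leading edge at the underside, 52.5 mm ahead (+x) of the carrier's origin; axes as the carrier.
- press_a: one of 3 like bench presses, fixed, in any order. Origin: on the worktop under the plate's centre; x points into the press (loading direction), y left, z up. Grey base 90 mm wide; steel bed top z = 10 mm, from x = -55 mm (open front) to blue back stop, face at x = +27 mm, 11 mm high. Guide rails 5 mm high, 57 mm apart, flared in front. Posts at x +-17, y +-37 mm carry the plate, tops z = 44 mm.
- press_b: one of 3 like bench presses, fixed, in any order. Origin: on the worktop under the plate's centre; x points into the press (loading direction), y left, z up. Grey base 90 mm wide; steel bed top z = 10 mm, from x = -55 mm (open front) to blue back stop, face at x = +27 mm, 11 mm high. Guide rails 5 mm high, 57 mm apart, flared in front. Posts at x +-17, y +-37 mm carry the plate, tops z = 44 mm.
- press_c: one of 3 like bench presses, fixed, in any order. Origin: on the worktop under the plate's centre; x points into the press (loading direction), y left, z up. Grey base 90 mm wide; steel bed top z = 10 mm, from x = -55 mm (open front) to blue back stop, face at x = +27 mm, 11 mm high. Guide rails 5 mm high, 57 mm apart, flared in front. Posts at x +-17, y +-37 mm carry the plate, tops z = 44 mm.
- plate_a: aluminium plate of press_a, 50 (x) x 86 (y) x 8 mm; red boss on its centre 32 mm across, top 18 mm above the origin. Origin: centre of its underside; axes as the press. Slides only up and down, sprung up (about 2 N starts it, 7 N at 8 mm down; springs back). Origin's height less 10 mm (bed) = gap: at the start 20 mm in one press, 9 and 5 mm in the others; read which.
- plate_b: aluminium plate of press_b, 50 (x) x 86 (y) x 8 mm; red boss on its centre 32 mm across, top 18 mm above the origin. Origin: centre of its underside; axes as the press. Slides only up and down, sprung up (about 2 N starts it, 7 N at 8 mm down; springs back). Origin's height less 10 mm (bed) = gap: at the start 20 mm in one press, 9 and 5 mm in the others; read which.
- plate_c: aluminium plate of press_c, 50 (x) x 86 (y) x 8 mm; red boss on its centre 32 mm across, top 18 mm above the origin. Origin: centre of its underside; axes as the press. Slides only up and down, sprung up (about 2 N starts it, 7 N at 8 mm down; springs back). Origin's height less 10 mm (bed) = gap: at the start 20 mm in one press, 9 and 5 mm in the others; read which.
- cup: specimen cup with red lid, 62 mm across, 61 mm high; a bystander, to be left where it stands. Origin: centre of its underside.
- carton: small white and green carton, 46 x 88 x 52 mm; a bystander, to be left where it stands. Origin: centre of its underside.
- bottle: white plastic bottle, 64 mm across, 131 mm high; a bystander, to be left where it stands. Origin: centre of its underside.
- tape: roll of brown tape standing on end, 36 mm across, 46 mm high; a bystander, to be left where it stands. Origin: centre of its underside.
- pen: felt marker, white with a blue cap, 12 x 135 x 14 mm, lying; a bystander, to be left where it stands. Origin: centre of its underside.
Mind the look-alikes: they are no part of the job. What is shaped like the press_a but orange or yellow is not meant.

How it is judged (in metres and radians):
On the way:
1. the carrier lies on the bed of the wide press, home against the back stop, let go, the plate still up (x of carrier_tip in the frame of press_a between 0.022 and 0.03 m and y of carrier_tip in the frame of press_a between -0.007 and 0.007 m and z of carrier_tip in the frame of press_a between 0.007 and 0.0125 m and angle between carrier's own z axis and vertical below 0.05 rad and angle between the x axis of carrier and the x axis of press_a, either way round below 0.12 rad and contact force between the fingers and carrier below 0.1 N and z of plate_a in the frame of press_a above 0.027 m), for 0.2 s.
At the end, for the whole second after the job is handed in: The carrier lies flat and straight (0.12 rad) in the press with the 20 mm gap, front edge within 5 mm of the stop, 7 mm of the middle; the fingers, clear of the carrier, press that plate (over 4 N) flush on it (1.5 mm, bearing over 1.5 N) through the last second (x of carrier_tip in the frame of press_a between 0.022 and 0.03 m and y of carrier_tip in the frame of press_a between -0.007 and 0.007 m and z of carrier_tip in the frame of press_a between 0.007 and 0.0125 m and angle between carrier's own z axis and vertical below 0.05 rad and angle between the x axis of carrier and the x axis of press_a, either way round below 0.12 rad and z of plate_a in the frame of press_a below 0.0235 m and contact force between plate_a and carrier above 1.5 N and contact force between the fingers and plate_a above 4 N and contact force between the fingers and carrier below 0.1 N); the arm keeps its last pose, push and grip.
It fails at once if a narrow press is touched with more than 3 N (contact force between any of press_b, press_c and anything else above 3 N).
It fails at once if a bystander is moved by more than 30 mm (distance of any of cup, carton, bottle, tape, pen from where it was at the start of the episode above 0.03 m).
It also fails if it takes over 51 s, if anything falls off the work surface, if the arm or the gripper's body presses on something with over 40 N, if the wrist force passes 120 N, or if a joint passes its speed limit or range.

### The arm

A 6-joint arm with a two-finger parallel gripper is mounted at the origin on a cart in front of the work surface, level with it; the furniture and walls round the work are solid. World frame = base frame: x ahead of the robot, y to its left, z up, the work surface at z = 0. Lengths are in mm, angles in degrees, forces in N, time in s.
With the tool pointing down it reaches from about 300 to 850 mm from the base axis. Payload 4.2 kg.
Tool frame: the origin (TCP) lies between the finger pads; the fingertips stand 11 mm ahead of it and the grasp point (between the pads) lies 8 mm behind it (env.tips_ahead is the distance from the TCP to the fingertips, in mm); z points along the fingers, y is the line along which they close (so a half turn about z gives the same grasp; the last joint's range is limited). The gripper opens to 91 mm and grips with 3 to 60 N. Pads are 32 mm wide; open, the fingers measure 118 mm over their backs; the gripper's body (76 mm by 178 mm) begins 60 mm behind the grasp point.
Start: joints at [65.776, 18.312, 89.639, -0, 72.044, -1.146], TCP at [225.401, 528.996, 224.976] pointing down, gripper open.
Joint ranges: [-177.97, 177.97], [-48.28, 115.42], [12.27, 149.76], [-77.06, 257.06], [2.81, 150.46], [-146.56, 146.56]. Speed limits (degrees/s): [147.25, 147.25, 180, 180, 180, 180].

### API

Orientations are given as [roll, pitch, yaw] about the fixed x, y, z axes, in that order (R = Rz(yaw) Ry(pitch) Rx(roll)).
In Python, from workcell import env, cams gives the robot as it stands.
- The arm moves only by the tool step_arm, never from a script. Its arguments are lists of equal length, an entry for each row: "linear": the shift along the tool's x, y, z in units of 30 cm (1.0 is 30 cm), a list of three; "turn": the turn about the tool's z in units of 360 degrees (1.0 is 360 degrees). In form: {"linear": [[tx, ty, tz], ...], "turn": [turn, ...]}. A call has 1 to 20 rows; each row is the pose to reach, as a shift and turn from the pose commanded when the call began, along the tool's axes at that moment, turning the shorter way round; what a row does not reach only later rows make up. A row lasts 1/8 s, in which the tool goes at most 62.5 mm and 10.7 degrees, less where a joint would pass 70% of its speed; a pose out of reach is approached as far as the arm can. A call with a number of a shift or a turn outside -1 to 1 is refused whole. A call with a gripper value outside its range is refused whole. "fingers" is the closure, from -1 (fully open) to 1 (shut), so that 0 is half open, set as the call begins (left out, the last holds). The fingers move at their own pace and stop on an object; "force" is the grip in N (left out, the last holds). Time passes only in rows, so rows that repeat a pose let the fingers close. It gives the time, the measured TCP pose, the force, the opening and the grip force at its end, in the units of the state.
- env.state(): the state, without advancing time (a new reading comes with each control period).
- cams.grab_frame(name): name is "scene" or "top" or "wrist"; returns a dict with "color" (420x560x3 uint8, blue, green, red), "fx", "fy", "cx", "cy" (pixels), "dist" ([k1, k2, p1, p2, k3] as OpenCV has them; the pictures are not rectified), "extrinsics" (4x4, takes a point from camera to world coordinates); the wrist camera has in their place "tool_from_camera" (4x4, takes a point from camera to tool coordinates, whose origin is the TCP and whose axes are the flange's). Camera axes: x right, y down, z forward; pixel columns grow to the right and rows downward; lengths in mm; the calibration is good to about 2 mm. A picture is of the moment at which its call begins: read the wrist's pose just before it. There is no depth.
- env.job_done(): hands the job in; it is judged then, once.
The state is a dict: "time_s": time; "qpos": joint angles; "qvel": joint speeds; "effort": joint torques, N m; "ee_pos": TCP position; "ee_rot": TCP orientation; "force": force on the tool from outside, world axes, zero at the start; "torque": the same for the moment, N m; "gripper_width": finger opening in mm; "gripper_force": force on a finger pad.
Only numpy, scipy, OpenCV 4.12 (cv2) and the standard library are available. Lean on these libraries where they do the work, as an engineer would, in place of code of your own. Each camera call takes 0.05 s, during which the arm holds its last target. There are 200 camera calls.

## Working session

There is one attempt and no reset: what is moved stays moved. The work goes in short steps, Python scripts to look and compute and a tool call to move; the robot and the scene stay as the last step left them, time stands still between calls to the robot, and variables do not carry over. Pictures are saved under pics/ and viewed, at most 10 in all, crops included, and the job is handed in when it is done.

Besides the shell and the picture viewer there is one more tool, called after "Call:" as a command line: name --pt "numbers of a row" for each row, then --argument value for the rest. step_arm: Moves the arm, as the interface text tells. Its arguments: {"type":"object","properties":{"linear":{"type":"array"},"turn":{"type":"array"},"fingers":{"type":"number"},"force":{"type":"number"}},"required":["linear","turn"]}

```bash
mkdir -p pics; python3 - <<'E'
from workcell import env,cams
import cv2,numpy as np,pickle
d={}
for n in("top","scene"):
    f=cams.grab_frame(n);d[n]=f;cv2.imwrite(f"pics/{n}.png",cv2.resize(f["color"],(800,600),interpolation=cv2.INTER_CUBIC))
    print(n,f["fx"],f["cx"],f["cy"],f["dist"],np.round(f["extrinsics"],3).tolist())
pickle.dump(d,open("f.pkl","wb"))
s=env.state();print(s["ee_pos"],s["ee_rot"],s["gripper_width"],s["time_s"])
E
```

```text
top 414.85411088410547 274.60967350211075 207.29460244121805 [0.03915208 0.         0.         0.         0.        ] [[0.002, -0.993, 0.115, 437.146], [-1.0, -0.002, 0.005, 8.439], [-0.005, -0.115, -0.993, 1213.338], [0.0, 0.0, 0.0, 1.0]]
scene 395.68017511436847 277.6989174224277 211.13025444164575 [-0.025545  0.        0.        0.        0.      ] [[0.543, -0.554, 0.631, -355.221], [-0.84, -0.343, 0.421, -634.826], [-0.017, -0.758, -0.652, 981.769], [0.0, 0.0, 0.0, 1.0]]
[225.22068264 528.59399073 224.20981957] [-1.79910465e+02 -9.37753823e-04  1.56922719e+02] 91.48140054488866 0.1
```

View pics/top.png

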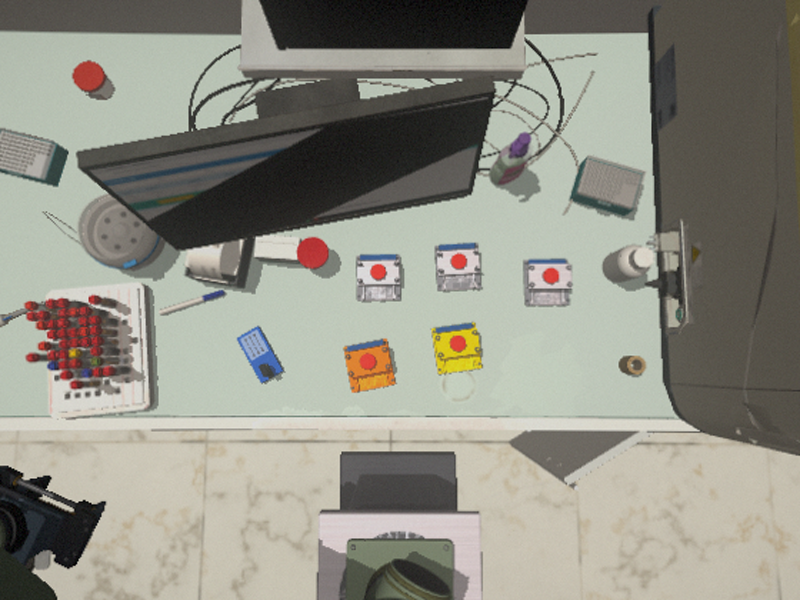

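View pics/scene.png

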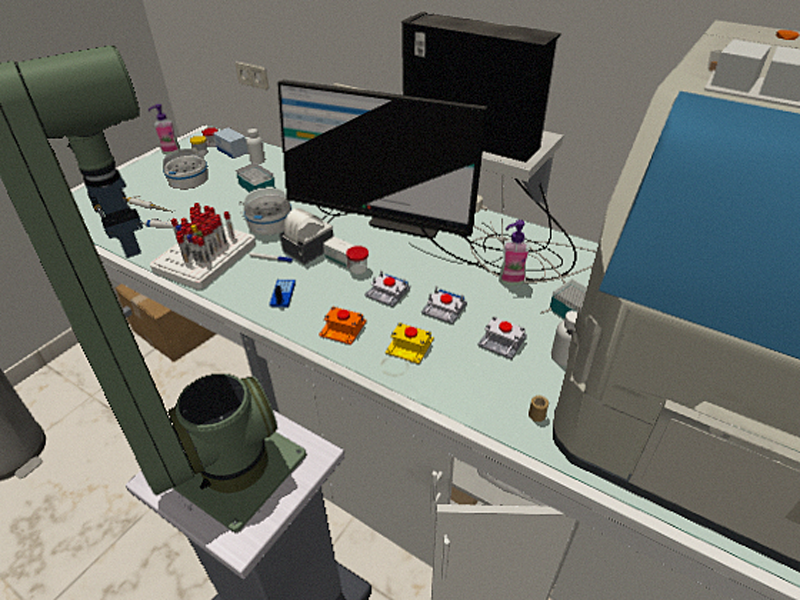

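The top view shows the carrier at (260,353) with its grip at the lower end. The real presses are at (378,275), (458,265) and (548,280), and the orange and yellow ones are decoys. Next I'll triangulate the red bosses and carrier and look at crops.

```bash
cat > h.py <<'E'
import cv2,numpy as np,pickle
def ray(f,uv,T=None):
    K=np.array([[f["fx"],0,f["cx"]],[0,f["fy"],f["cy"]],[0,0,1.]])
    p=cv2.undistortPoints(np.array(uv,float).reshape(-1,1,2),K,np.array(f["dist"])).reshape(-1,2)
    T=f["extrinsics"] if T is None else T
    d=np.c_[p,np.ones(len(p))]@T[:3,:3].T
    return T[:3,3],d
def onz(f,uv,z,T=None):
    o,d=ray(f,uv,T);return o+d*((z-o[2])/d[:,2])[:,None]
def proj(f,P,T=None):
    K=np.array([[f["fx"],0,f["cx"]],[0,f["fy"],f["cy"]],[0,0,1.]])
    T=np.linalg.inv(f["extrinsics"] if T is None else T)
    return cv2.projectPoints(np.array(P,float).reshape(-1,1,3),cv2.Rodrigues(T[:3,:3])[0],T[:3,3],K,np.array(f["dist"]))[0].reshape(-1,2)
def tri(fs,uvs):
    A=np.zeros((3,3));b=np.zeros(3)
    for f,uv in zip(fs,uvs):
        o,d=ray(f,[uv]);d=d[0]/np.linalg.norm(d[0]);M=np.eye(3)-np.outer(d,d);A+=M;b+=M@o
    return np.linalg.solve(A,b)
def blobs(img,lo,hi,amin=15):
    hsv=cv2.cvtColor(img,cv2.COLOR_BGR2HSV)
    hsv[...,0]=(hsv[...,0].astype(int)+90)%180   # red at 90
    m=cv2.inRange(hsv,lo,hi)
    n,l,st,c=cv2.connectedComponentsWithStats(m)
    return [(c[i],st[i,4]) for i in range(1,n) if st[i,4]>=amin],l
E
python3 - <<'E'
from h import *
d=pickle.load(open("f.pkl","rb"));t,s=d["top"],d["scene"]
R={}
for n in d:
    b,_=blobs(d[n]["color"],(84,150,110),(94,255,255));R[n]=b
tops=[c for c,a in R["top"] if 210<c[1]<0 or (250<c[0]<400 and 165<c[1]<265)]
for c in tops:
    w=onz(t,[c],40)[0];e=proj(s,[w])[0]
    best=min(R["scene"],key=lambda k:np.linalg.norm(k[0]-e));print(c.round(1),w.round(0),best[0].round(1),best[1],tri([t,s],[c,best[0]]).round(1))
    
hsv=cv2.cvtColor(t["color"],cv2.COLOR_BGR2HSV)
m=cv2.inRange(hsv,(100,120,80),(125,255,255));m[:, :150]=0;m[:,210:]=0;m[:222]=0;m[275:]=0
n,l,st,c=cv2.connectedComponentsWithStats(m);i=1+np.argmax(st[1:,4]);p=cv2.findNonZero((l==i).astype(np.uint8))
r=cv2.minAreaRect(p);B=cv2.boxPoints(r);print(st[i],onz(t,B,12).round(1).tolist(),onz(t,[r[0]],12).round(1))
a=t["color"][160:275,150:410];cv2.imwrite("pics/c1.png",cv2.resize(a,(780,345),interpolation=cv2.INTER_CUBIC))
a=s["color"][180:265,180:380];cv2.imwrite("pics/c2.png",cv2.resize(a,(800,340),interpolation=cv2.INTER_CUBIC))
A=cv2.vconcat([cv2.resize(cv2.imread("pics/c1.png"),(760,300)),cv2.resize(cv2.imread("pics/c2.png"),(760,300))]);cv2.imwrite("pics/c12.png",A)
E
```

```text
[320.7 182.5] [ 645. -117.   40.] [311.8 208.5] 37 [ 647.3 -118.5   28.5]
[264.4 189.8] [624.  44.  40.] [272.  196.5] 34 [625.1  44.2  32.5]
[385.4 192.5] [ 616. -301.   40.] [353.5 227.9] 46 [ 615.9 -299.8   44.1]
[320.3 239.8] [ 481. -114.   40.] [287.4 231.7] 41 [ 481.6 -114.4   41.7]
[257.1 252.6] [445.  64.  40.] [239.6 219.5] 40 [445.3  63.4  41.6]
[166 229  32  39 270] [[491.3, 330.0, 12.0], [515.2, 287.9, 12.0], [426.3, 235.9, 12.0], [402.9, 277.8, 12.0]] [[458.7 282.9  12. ]]
```

View pics/c12.png

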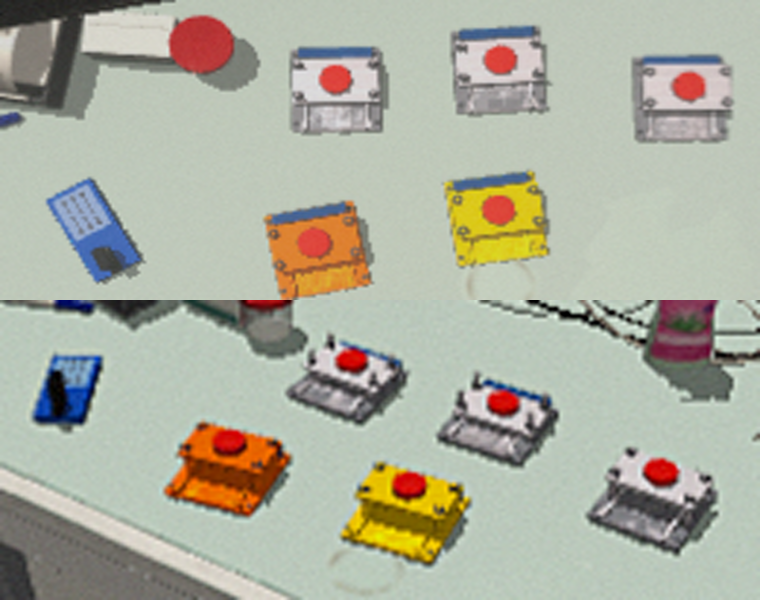

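The rightmost press, near (616,−300), has its boss about 12–15 mm higher than the other two, with its post tops nearly level with the plate. That makes it the wide one. The carrier is near (459,283) at about 30° yaw. I'm moving above the grip for a wrist view.

Call:
step_arm --pt "-0.966 -0.543 0" --pt "-0.966 -0.543 0" --pt "-0.966 -0.543 0" --pt "-0.966 -0.543 0" --pt "-0.966 -0.543 0" --pt "-0.966 -0.543 0" --pt "-0.966 -0.543 0" --pt "-0.966 -0.543 0" --pt "-0.966 -0.543 0" --pt "-0.966 -0.543 0" --pt "-0.966 -0.543 0" --pt "-0.966 -0.543 0" --pt "-0.966 -0.543 0" --pt "-0.966 -0.543 0" --turn '[0.352,0.352,0.352,0.352,0.352,0.352,0.352,0.352,0.352,0.352,0.352,0.352,0.352,0.352]' --fingers -0.2

```text
time_s: 1.85
ee_pos: [428.0, 265.5, 224.8]
ee_rot: [-180.0, 0.0, 30.3]
force: [0.3, 0.1, 0.4]
gripper_width: 54.9
gripper_force: 0.0
```

```bash
cat >> h.py <<'E'
def wrist():
    from workcell import env,cams
    from scipy.spatial.transform import Rotation as Ro
    s=env.state();f=cams.grab_frame("wrist");T=np.eye(4)
    T[:3,:3]=Ro.from_euler("xyz",s["ee_rot"],degrees=True).as_matrix();T[:3,3]=s["ee_pos"]
    f["extrinsics"]=T@f["tool_from_camera"];return s,f
E
python3 - <<'E'
from h import *
s,f=wrist();pickle.dump((s,f),open("w1.pkl","wb"))
print(s["time_s"],s["ee_pos"],s["ee_rot"],s["qpos"].round(1) if hasattr(s["qpos"],"round") else s["qpos"],f["tool_from_camera"].round(3).tolist(),f["fx"])
cv2.imwrite("pics/w1.png",f["color"])
E
```

```text
1.85 [428.02438719 265.48187049 224.75792431] [-1.79997186e+02  2.27217597e-02  3.03249252e+01] [30.5 11.9 98.6  0.  69.5 90.2] [[-0.0, -0.961, -0.275, 77.438], [1.0, -0.0, -0.001, 0.379], [0.001, -0.275, 0.961, -161.661], [0.0, 0.0, 0.0, 1.0]] 366.54847259324276
```

View pics/w1.png

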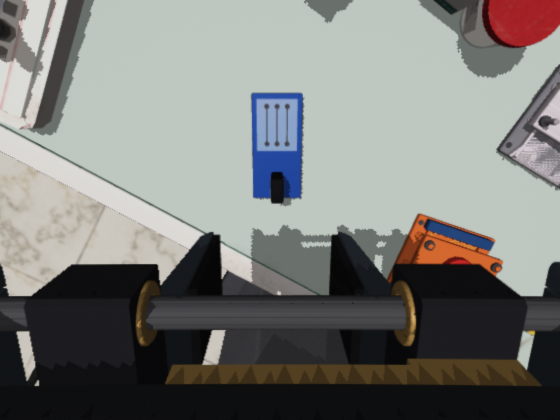

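The wrist view shows the carrier upright in the image, from (251,93) to (303,198), with the grip at (277,187). I'll measure it precisely from here.

```bash
python3 - <<'E'
from h import *
s,f=pickle.load(open("w1.pkl","rb"))
hsv=cv2.cvtColor(f["color"],cv2.COLOR_BGR2HSV)
m=cv2.inRange(hsv,(95,80,60),(130,255,255));m[:,:230]=0;m[:,320:]=0;m[215:]=0
ys,xs=np.nonzero(m);print(xs.min(),xs.max(),ys.min(),ys.max())
P=onz(f,np.c_[xs,ys].astype(float),12)[:,:2].astype(np.float32)
r=cv2.minAreaRect(P);print(r)
k=f["color"].max(2)<45;k[:150]=0;k[215:]=0;k[:,:255]=0;k[:,300:]=0
ys,xs=np.nonzero(k);print("grip",xs.min(),xs.max(),ys.min(),ys.max(),xs.mean())
a=np.radians(30.3);R=np.array([[np.cos(a),-np.sin(a)],[np.sin(a),np.cos(a)]])
# grip top corners predicted from the rectangle
for an in [r[2],r[2]-90]:
  print(an)
  
c=np.array(r[0]); L=[onz(f,[(xs.min(),y)],z) for y in(1,)for z in(12,)]
def P3(x,y,z):return np.r_[c+R@[x,y],z]
print("pred",proj(f,[P3(x,y,z) for z in(12,52) for x in(-48,-24) for y in(-6,6)]).round(1).tolist())
E
```

```text
251 302 93 197
((459.5765380859375, 282.1879577636719), (104.1009292602539, 50.08183288574219), 30.340255737304688)
grip 271 283 172 202 276.86898395721926
30.340255737304688
-59.65974426269531
pred [[282.3, 193.3], [270.9, 193.3], [282.5, 170.6], [270.8, 170.6], [283.1, 203.2], [270.4, 203.2], [283.2, 178.1], [270.3, 178.1]]
```

Call:
step_arm --pt "0 0.005 0.2" --pt "0 0.005 0.4" --pt "0 0.005 0.53" --pt "0 0.005 0.6" --pt "0 0.005 0.645" --pt "0 0.005 0.645" --pt "0 0.005 0.645" --turn '[0,0,0,0,0,0,0]'

```text
time_s: 2.78
ee_pos: [429.7, 264.7, 32.4]
ee_rot: [-180.0, -0.1, 30.2]
force: [0.7, 0.7, -0.4]
gripper_width: 54.8
gripper_force: 0.0
```

Call:
step_arm --pt "0 0 0" --pt "0 0 0" --pt "0 0 0" --pt "0 0 0" --pt "0 0 0" --pt "0 0 0" --pt "0 0 0" --pt "0 0 0" --turn '[0,0,0,0,0,0,0,0]' --fingers 1 --force 25

```text
time_s: 3.78
ee_pos: [428.9, 264.3, 31.5]
ee_rot: [-180.0, -0.0, 30.2]
force: [-0.9, 0.7, 1.1]
gripper_width: 11.9
gripper_force: 25.0
```

Call:
step_arm --pt "0 0 -0.05" --pt "0 0 -0.2" --pt "0 0 -0.38" --pt "-0.03 0.1 -0.52" --pt "-0.07 0.25 -0.567" --pt "-0.11 0.4 -0.567" --pt "-0.15 0.55 -0.567" --pt "-0.18 0.68 -0.567" --pt "-0.2 0.75 -0.567" --turn '[0,0,0,0.02,0.04,0.06,0.08,0.084,0.084]'

```text
time_s: 4.9
ee_pos: [490.4, 37.7, 202.3]
ee_rot: [180.0, -0.0, -0.2]
force: [0.1, 0.6, -2.2]
gripper_width: 11.9
gripper_force: 25.0
```

Call:
step_arm --pt "0.03 0.13 0" --pt "0.06 0.28 0" --pt "0.1 0.43 0" --pt "0.14 0.58 0" --pt "0.17 0.7 0" --pt "0.183 0.767 0" --pt "0.183 0.767 0" --pt "0.183 0.767 0" --pt "0.183 0.767 0" --turn '[0,0,0,0,0,0,0,0,0]'

```text
time_s: 6.02
ee_pos: [544.8, -189.2, 201.7]
ee_rot: [-180.0, 0.0, 0.0]
force: [-0.3, 0.2, -1.6]
gripper_width: 11.9
gripper_force: 25.0
```

```bash
python3 - <<'E'
from h import *
s,f=wrist();pickle.dump((s,f),open("w2.pkl","wb"))
print(s["time_s"],s["ee_pos"],s["ee_rot"],np.round(s["qpos"],1),s["gripper_width"])
cv2.imwrite("pics/w2.png",cv2.resize(f["color"],(800,600),interpolation=cv2.INTER_CUBIC))
E
```

```text
6.025 [ 544.76098904 -189.20447807  201.7147327 ] [-1.79968586e+02  5.59191803e-03  4.44112884e-02] [-20.3  19.3  91.5   0.   69.1  69.6] 11.947409215307571
```

View pics/w2.png

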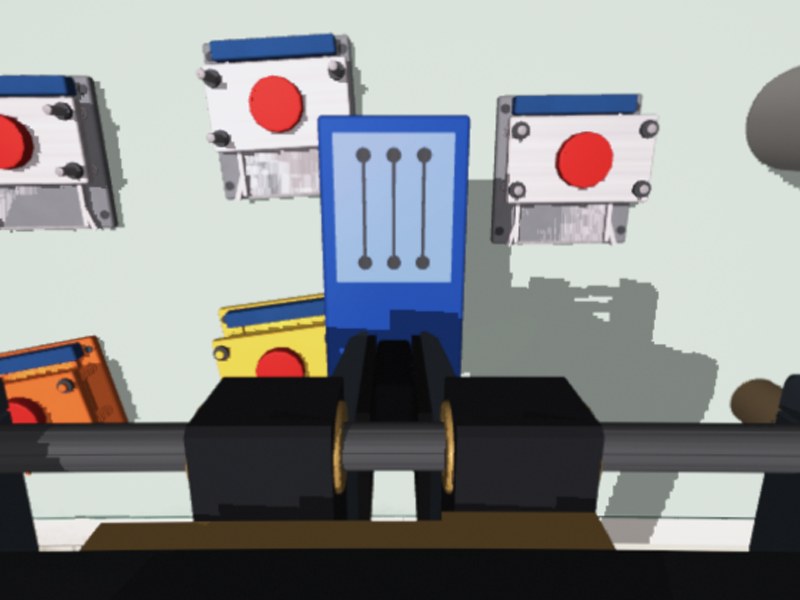

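The wrist view shows the wide press with post tops at (521,130), (651,128), (517,190) and (642,189) and the boss at (585,160). The held carrier's front corners are at (318,116) and (470,116). I'll fit the press pose from these.

```bash
python3 - <<'E'
from h import *
from scipy.optimize import least_squares
s,f=pickle.load(open("w2.pkl","rb"))
k=560/800.
c,l=blobs(f["color"],(84,150,110),(94,255,255),100)
rb=[b for b in c if 380<b[0][0]<440 and b[0][1]<140][0][0];print(rb)
obs=np.array([(521,130),(651,128),(517,190),(642,189)])*k
def pts(p):
    x,y,a,h=p;R=np.array([[np.cos(a),-np.sin(a)],[np.sin(a),np.cos(a)]])
    L=[(17,37,44),(17,-37,44),(-17,37,44),(-17,-37,44),(25,43,h+8),(25,-43,h+8),(-25,-43,h+8),(-25,43,h+8),(0,0,h+17)]
    return np.array([np.r_[R@q[:2]+[x,y],q[2]] for q in map(np.array,L)])
O=np.vstack([obs,np.array([(507,115),(659,114),(655,205),(507,203)])*k,rb[None]])
r=least_squares(lambda p:(proj(f,pts(p))-O).ravel(),[616,-300,0,30],x_scale=[1,1,.01,1])
print(r.x.round(4),np.degrees(r.x[2]).round(2));print(((r.fun.reshape(-1,2))).round(1).tolist())
hsv=cv2.cvtColor(f["color"],cv2.COLOR_BGR2HSV)
m=cv2.inRange(hsv,(95,50,60),(130,255,255));m[:,:215]=0;m[:,335:]=0;m[:78]=0;m[230:]=0
ys,xs=np.nonzero(m);
for y in(90,120,150,180,210):
    q=xs[ys==y];w=onz(f,[(q.min()-.5,y),(q.max()+.5,y)],201.7-31.5+12);print(y,q.min(),q.max(),(w-s["ee_pos"])[:,:2].round(1).tolist())
w=onz(f,[(xs.mean(),ys.min()-.5)],182.2);print((w-s["ee_pos"]).round(1))
E
```

```text
[408.82124352 111.43005181]
[ 6.158176e+02 -3.000703e+02  1.100000e-02  3.494890e+01] 0.63
[[-0.5, 0.3], [-1.0, 0.1], [-0.1, 0.3], [0.1, -0.3], [2.3, 0.7], [1.6, -0.5], [-3.7, -2.1], [-0.9, 0.7], [1.9, 0.7]]
90 222 328 [[83.9, 24.9], [83.9, -25.2]]
120 223 327 [[70.3, 25.0], [70.3, -25.3]]
150 225 326 [[56.0, 24.6], [56.0, -25.4]]
180 226 325 [[41.0, 24.7], [41.1, -25.5]]
210 215 324 [[25.4, 30.9], [25.4, -25.6]]
[[ 88.6  -0.1 -19.5]]
```

```bash
python3 - <<'E'
from h import *
s,f=pickle.load(open("w2.pkl","rb"))
a=f["color"][60:175,335:470];cv2.imwrite("pics/w2c.png",cv2.resize(a,None,fx=5,fy=5,interpolation=cv2.INTER_CUBIC))
E
```

```text
(no output)
```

View pics/w2c.png

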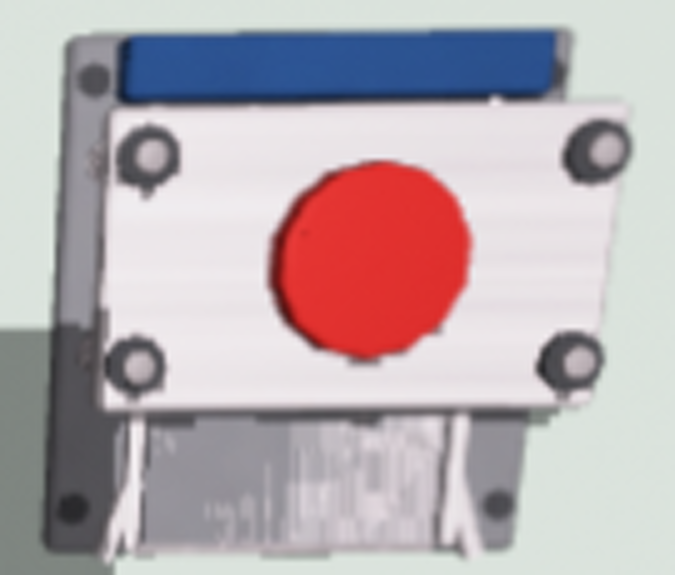

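The crop shows post tops at (152,155), (603,150), (140,366) and (577,361), with the plate corners sharp. I'll refit with these.

```bash
python3 - <<'E'
from h import *
from scipy.optimize import least_squares
s,f=pickle.load(open("w2.pkl","rb"))
O=(np.array([(152,155),(603,150),(140,366),(577,361),(112,107),(632,103),(592,404),(100,408),(376,258)])+.5)/5-.5+[335,60]
def pts(p):
    x,y,a,h=p;R=np.array([[np.cos(a),-np.sin(a)],[np.sin(a),np.cos(a)]])
    L=[(17,37,44),(17,-37,44),(-17,37,44),(-17,-37,44),(25,43,h+8),(25,-43,h+8),(-25,-43,h+8),(-25,43,h+8),(0,0,h+18),(-45,28.5,15),(-45,-28.5,15),(27,0,21),(-55,45,0),(-55,-45,0)]
    return np.array([np.r_[R@q[:2]+[x,y],q[2]] for q in map(np.array,L)])
for n in (range(9),range(4),(4,5,6,7,8)):
    n=list(n)
    g=(lambda p:(proj(f,pts(p))[n]-O[n]).ravel()) if n!=[0,1,2,3] else (lambda p:(proj(f,pts(np.r_[p,30]))[n]-O[n]).ravel())
    r=least_squares(g,[616,-300,0,30] if n!=[0,1,2,3] else [616,-300,0],x_scale=1.0 if 0 else 'jac')
    x=r.x if len(r.x)==4 else np.r_[r.x,30]
    print(x.round(2),np.degrees(x[2]).round(2),r.fun.round(1).tolist())
    q=(proj(f,pts(x))[9:]-[335,60]+.5)*5-.5;print(q.round(0).tolist())
E
```

```text
[ 6.1614e+02 -3.0073e+02  1.0000e-02  3.0260e+01] 0.36 [0.1, 0.0, 0.5, -0.1, -0.0, -0.1, 0.2, 0.0, -0.0, -0.2, 0.1, -0.7, -0.1, 0.3, -1.0, 0.4, 0.2, 0.5]
[[141.0, 504.0], [443.0, 502.0], [338.0, 97.0], [38.0, 544.0], [492.0, 540.0]]
[ 6.1612e+02 -3.0057e+02  1.0000e-02  3.0000e+01] 0.4 [-0.1, 0.1, 0.3, -0.1, -0.2, -0.0, 0.0, 0.0]
[[140.0, 504.0], [442.0, 502.0], [337.0, 97.0], [37.0, 544.0], [491.0, 540.0]]
[ 6.1614e+02 -3.0172e+02  1.0000e-02  2.7790e+01] 0.35 [0.5, -0.0, -0.2, -0.5, -0.2, 0.0, -0.5, 0.1, 0.3, 0.4]
[[146.0, 504.0], [448.0, 502.0], [343.0, 97.0], [42.0, 544.0], [497.0, 540.0]]
```

The press is at (616.1, −300.6), yaw 0.4°, plate underside at 30, so the gap is 20 mm. The carrier is straight in the fingers. Next I'll stage it in front of the press.

Call:
step_arm --pt "-0.08 0.09 0" --pt "-0.18 0.21 0" --pt "-0.28 0.33 0" --pt "-0.308 0.371 0.1" --pt "-0.308 0.371 0.25" --pt "-0.308 0.371 0.4" --pt "-0.308 0.371 0.49" --pt "-0.308 0.371 0.526" --pt "-0.308 0.371 0.526" --pt "-0.308 0.371 0.526" --pt "-0.308 0.371 0.526" --turn '[0,0,0,0,0,0,0,0,0,0,0]'

```text
time_s: 7.45
ee_pos: [453.2, -302.2, 44.9]
ee_rot: [179.9, -0.1, -0.0]
force: [-0.2, 0.6, -0.7]
gripper_width: 11.7
gripper_force: 25.0
```

```bash
python3 - <<'E'
from h import *
s,f=wrist();pickle.dump((s,f),open("w3.pkl","wb"))
print(s["time_s"],s["ee_pos"],s["ee_rot"],np.round(s["force"],1))
def P(x,y,z,a=np.radians(.4)):
    return [616.1+x*np.cos(a)-y*np.sin(a),-300.6+x*np.sin(a)+y*np.cos(a),z]
L=[P(x,y,44) for x in(17,-17) for y in(37,-37)]+[P(x,y,15) for x in(-45,-28) for y in(28.5,-28.5)]
im=f["color"].copy()
im=cv2.resize(im,None,fx=2,fy=2,interpolation=cv2.INTER_CUBIC)
for u in proj(f,L):cv2.drawMarker(im,tuple(int(round(v*2)) for v in u),(0,255,0),0,8,1)
cv2.imwrite("pics/w3.png",im[0:480,200:940])
E
```

```text
7.45 [ 453.21701785 -302.17765532   44.9313584 ] [ 1.79925094e+02 -1.19022445e-01 -3.60968492e-02] [-0.2  0.6 -0.7]
```

View pics/w3.png

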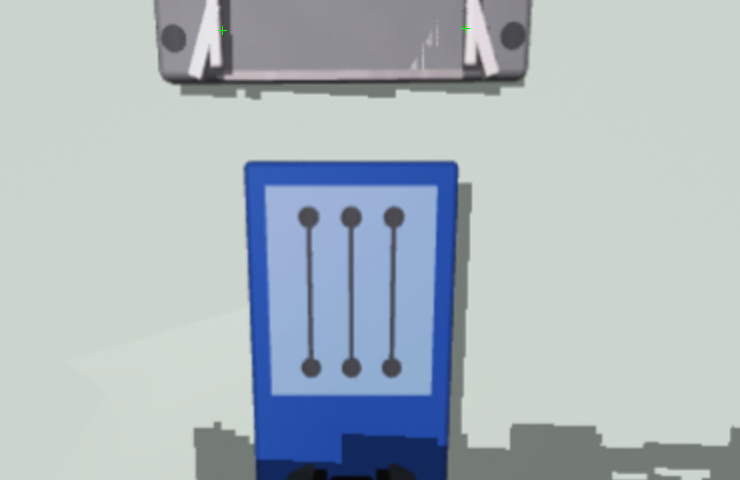

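Rails match the prediction, and the carrier is about 1.7 mm right of centre. That agrees with the TCP still settling toward its commanded y. Sliding in.

Call:
step_arm --pt "0 0 0" --pt "0 0 0" --pt "0.03 0 0" --pt "0.06 0 0" --pt "0.09 0 0" --pt "0.12 0 0" --pt "0.15 0 0" --pt "0.18 0 0" --pt "0.21 0 0" --pt "0.24 0 0" --pt "0.265 0 0" --pt "0.285 0 0" --pt "0.3 0 0" --pt "0.3 0 0" --pt "0.3 0 0" --turn '[0,0,0,0,0,0,0,0,0,0,0,0,0,0,0]'

```text
time_s: 9.38
ee_pos: [542.2, -301.8, 43.6]
ee_rot: [-180.0, 0.0, -0.0]
force: [0.2, -1.1, -1.2]
gripper_width: 12.2
gripper_force: 25.0
```

Call:
step_arm --pt "0 -0.003 0.003" --pt "0 -0.003 0.006" --pt "0 -0.003 0.007" --pt "0.01 -0.003 0.007" --pt "0.02 -0.003 0.007" --pt "0.03 -0.003 0.007" --pt "0.038 -0.003 0.007" --pt "0.042 -0.003 0.007" --pt "0.045 -0.003 0.007" --pt "0.045 -0.003 0.007" --turn '[0,0,0,0,0,0,0,0,0,0]'

```text
time_s: 10.62
ee_pos: [554.8, -300.9, 41.7]
ee_rot: [-180.0, 0.1, -0.0]
force: [-5.4, -0.3, 2.3]
gripper_width: 11.5
gripper_force: 25.0
```

Home: −5.4 N against the stop and resting on the bed. Release, then lift straight up.

Call:
step_arm --pt "0 0 0" --pt "0 0 0" --pt "0 0 0" --pt "0 0 0" --pt "0 0 0" --pt "0 0 0" --turn '[0,0,0,0,0,0]' --fingers 0.2

```text
time_s: 11.38
ee_pos: [556.1, -300.9, 41.6]
ee_rot: [-180.0, -0.0, -0.0]
force: [0.1, -0.8, -0.9]
gripper_width: 36.5
gripper_force: 0.0
```

Call:
step_arm --pt "0 0 -0.05" --pt "0 0 -0.15" --pt "0 0 -0.3" --pt "0 0 -0.4" --pt "0 0 -0.45" --pt "0 0 -0.45" --pt "0 0 -0.45" --pt "0 0 -0.45" --turn '[0,0,0,0,0,0,0,0]'

```text
time_s: 12.38
ee_pos: [555.4, -300.6, 175.0]
ee_rot: [-179.9, 0.1, -0.0]
force: [0.7, -0.1, 0.6]
gripper_width: 36.1
gripper_force: 0.0
```

```bash
python3 - <<'E'
from h import *
s,f=wrist();pickle.dump((s,f),open("w4.pkl","wb"))
print(s["time_s"],s["ee_pos"],s["ee_rot"],np.round(s["force"],1),s["gripper_width"])
def P(x,y,z,a=np.radians(.4)):
    return [616.1+x*np.cos(a)-y*np.sin(a),-300.6+x*np.sin(a)+y*np.cos(a),z]
L=[P(x,y,44) for x in(17,-17) for y in(37,-37)]+[P(-78,y,22) for y in(25,-25)]+[P(0,0,48)]
im=cv2.resize(f["color"],None,fx=2,fy=2,interpolation=cv2.INTER_CUBIC)
for u in proj(f,L):cv2.drawMarker(im,tuple(int(round(v*2)) for v in u),(0,255,0),0,8,1)
cv2.imwrite("pics/w4.png",im[0:560,200:940])
E
```

```text
12.375 [ 555.37016959 -300.59351216  175.04751246] [-1.79912684e+02  1.44628769e-01 -4.13312473e-02] [ 0.7 -0.1  0.6] 36.09921449639996
```

View pics/w4.png

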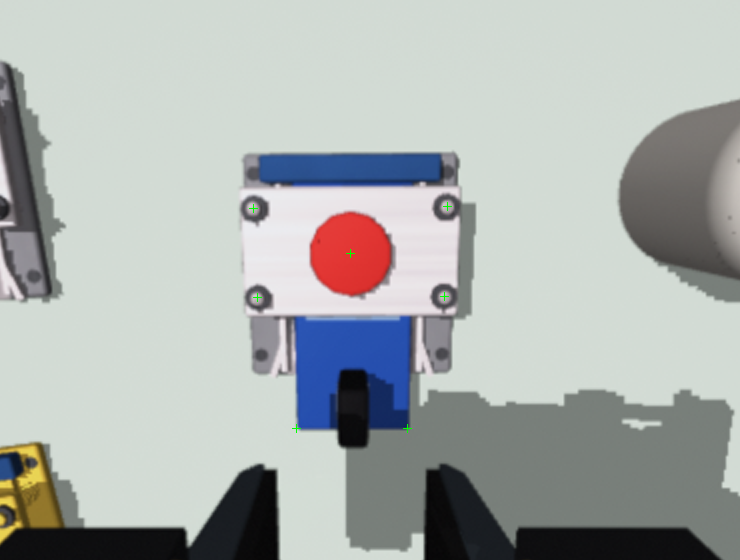

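The carrier is home: its rear edge matches the predicted marks, and its front meets the blue stop. Next I'll close the fingers and press the boss.

Call:
step_arm --pt "0.1 0 0" --pt "0.202 0 0" --pt "0.202 0 0" --pt "0.202 0 0" --pt "0.202 0 0" --pt "0.202 0 0" --pt "0.202 0 0.1" --pt "0.202 0 0.22" --pt "0.202 0 0.32" --pt "0.202 0 0.36" --pt "0.202 0 0.37" --pt "0.202 0 0.37" --pt "0.202 0 0.37" --pt "0.202 0 0.37" --turn '[0,0,0,0,0,0,0,0,0,0,0,0,0,0]' --fingers 1 --force 20

```text
time_s: 14.18
ee_pos: [617.0, -301.2, 66.5]
ee_rot: [180.0, -0.1, -0.0]
force: [-0.2, 0.6, 1.0]
gripper_width: 0.5
gripper_force: 0.0
```

Call:
step_arm --pt "0 0 0.01" --pt "0 0 0.018" --pt "0 0 0.024" --pt "0 0 0.03" --pt "0 0 0.035" --pt "0 0 0.04" --pt "0 0 0.043" --pt "0 0 0.045" --pt "0 0 0.045" --pt "0 0 0.045" --turn '[0,0,0,0,0,0,0,0,0,0]'

```text
time_s: 15.42
ee_pos: [616.5, -300.9, 52.6]
ee_rot: [-180.0, 0.0, -0.0]
force: [-2.2, 1.0, 5.8]
gripper_width: 0.3
gripper_force: 2.9
```

Only the spring so far (5.8 N). I'll keep pressing in small steps.

Call:
step_arm --pt "0 0 0.004" --pt "0 0 0.008" --pt "0 0 0.011" --pt "0 0 0.014" --pt "0 0 0.014" --pt "0 0 0.014" --pt "0 0 0.014" --turn '[0,0,0,0,0,0,0]'

```text
time_s: 16.3
ee_pos: [616.5, -300.9, 51.2]
ee_rot: [180.0, -0.1, -0.0]
force: [-5.6, 3.2, 19.0]
gripper_width: 0.7
gripper_force: 9.2
```

Call:
step_arm --pt "0 0 0" --pt "0 0 0" --pt "0 0 0" --pt "0 0 0" --pt "0 0 0" --pt "0 0 0" --turn '[0,0,0,0,0,0]'

```text
time_s: 17.05
ee_pos: [616.5, -300.9, 51.3]
ee_rot: [180.0, -0.1, -0.0]
force: [-5.8, 2.7, 18.0]
gripper_width: 0.2
gripper_force: 9.2
```

```bash
python3 - <<'E'
from h import *
s,f=wrist();print(s["ee_pos"],s["force"])
im=cv2.resize(f["color"],None,fx=2,fy=2,interpolation=cv2.INTER_CUBIC)
cv2.imwrite("pics/w5.png",im[0:600,180:940])
E
```

```text
[ 616.52629169 -300.92834419   51.29061873] [-5.8195025   2.71246469 18.02436233]
```

View pics/w5.png

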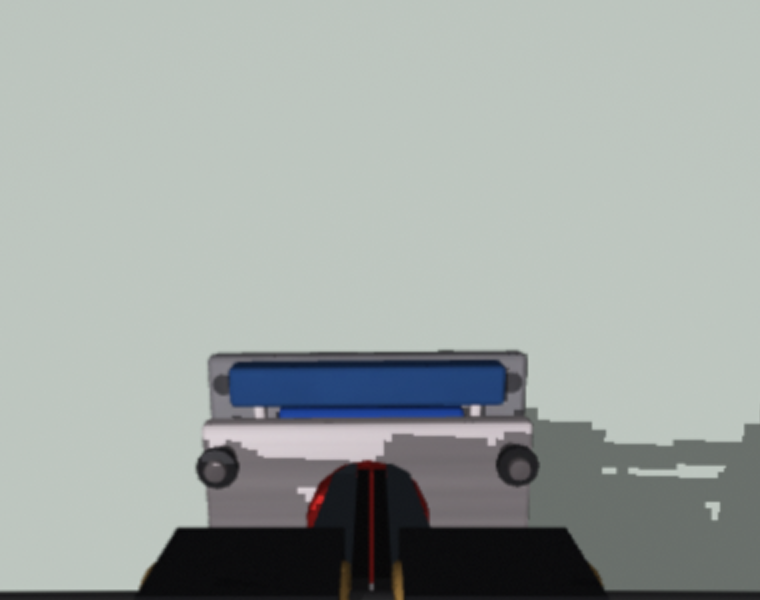

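The carrier's front edge is at the stop (280–463, 412), and the plate is down on it with the closed fingers on the boss at (370,490). Handing in.

```bash
python3 -c "
from workcell import env
print(env.job_done())"
```

```text
the job is handed in; nothing more can be done
None
```

Job handed in at about 17 s: the carrier is home in the 20 mm press and let go, and the closed fingertips are holding its plate down flush with about 18 N; no verdict came back.

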